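Change the balm stall over from mains to battery

TASK

Change the stall's supply from mains to battery on the grey changeover box: press its black bar handle down to free it, turn it clockwise (seen from above) from the single-ridge mark to the round off mark, and let it pop up latched and stay there for about two seconds; then press again, turn it on to the double-ridge mark and leave it popped up and latched. The switch is worn, so the latches lie a little before or after their marks: feel for where the handle springs up. Leave the warmer's knob, the tin, the oil bottle and the jar as they are.

Things in the scene. Friction and masses are not known exactly. Their poses are not given: they have to be found in the camera images.
- changeover: Grey changeover box, 160 x 160 x 75 mm tall, fixed. Origin: centre of its underside; z up. White marks raised on its top, 64 mm from the centre: a single ridge (mains) at +75 deg from the box's x towards its y, a round ring (off) on its +x, a double ridge (battery) at -75 deg. The handle's axis is vertical through the centre.
- handle_grip (a point): Point on the handle's axis, where to grip, 118 mm above the counter with the handle up; x runs along the black bar to its pointer nose, z up. Bar: 34 mm to the nose side, 32 mm to the tail, 16 mm wide, 30 mm tall (top 9 mm above this point, underside 21 mm below). A nose 9 mm wide extends it to 51 mm. Under the bar a neck, 28 mm across, 22 mm tall, down to the box top.
- handle (a joint): Turn, rad, clockwise from above: 0 = nose at the single ridge (start, where it has 0.07 to 0.6 of play), 1.31 = at the ring, 2.62 = at the double ridge. The real latch slots at ring and double ridge both lie off the marks by the same unseen amount, up to 0.25 either way, with 0.05 play each side. Between slots it stays down by itself; over a slot it pops up unless held down.
- plunger (a joint): How far the handle is pressed down, in m: 0 = up (latched at a mark), 0.005 = just free to turn, 0.009 = bottom stop. The spring pushes back with 5 N at the top and 12 N at the bottom.
- warmer: White balm warmer, fixed: 200 x 140 x 45 mm with a dark round hot plate 112 mm across (its top 51 mm high, centre 35 mm along x from the origin) and a small black knob at its other end. Origin: centre of its underside. Leave alone.
- thermostat_rim (a point): Point on the rim of the warmer's black knob, 16 mm from the knob's axis. Must not be turned.
- tin: Aluminium balm tin, 66 mm across, 24 mm tall, standing on the warmer's hot plate; origin at the centre of its underside. Leave alone.
- oil: Amber oil bottle, 40 mm across, 105 mm tall, standing on the counter; origin at the centre of its underside. Leave alone.
- jar: Black balm jar, 72 mm across, 55 mm tall, standing on the counter; origin at the centre of its underside. Leave alone.
There are look-alikes about, which are no part of the job. Leave any green look-alike of the changeover alone.

How it is judged:
By the outcome, as a careful person would: the job done as asked, in the order asked, and still so for the second after the job is handed in, with the robot touching nothing.
It also fails if it takes over 72 s, if anything falls off the work surface, if the arm or the gripper's body presses on something with over 40 N, if the wrist force passes 120 N, or if a joint passes its speed limit or range.

ROBOT

A 7-joint arm with a two-finger parallel gripper is mounted at the origin on the work surface. World frame = base frame: x ahead of the robot, y to its left, z up, the work surface at z = 0. Lengths are in m, angles in rad, forces in N, time in s.
With the tool pointing down it reaches from about 0.425 to 0.875 m from the base axis. Payload 4.7 kg.
Tool frame: the origin (TCP) lies midway between the tips of the shut fingers; the grasp point (between the pads) lies 19 mm behind it; z points along the fingers, y is the line along which they close (so a half turn about z gives the same grasp; the last joint's range is limited). The gripper opens to 87 mm and grips with 3 to 60 N. Pads are 19 mm wide; open, the fingers measure 117 mm over their backs; the gripper's body (75 mm by 190 mm) begins 51 mm behind the grasp point.
Start: joints at [1.225, 0.321, -0.07, 1.45, 0.023, 1.371, -0.057], TCP at [0.229, -0.608, 0.223] pointing down, gripper open.
Joint ranges: [-2.86, 2.86], [-0.3, 2.09], [-1.38, 1.24], [0.06, 2.45], [-1.56, 4.7], [0.09, 2.05], [-2.69, 2.69]. Speed limits (rad/s): [2.57, 2.57, 3.14, 3.14, 3.14, 3.14, 3.14].

INTERFACE

Orientations are given as a rotation vector (axis times angle).
In Python, from bench import ctrl gives the robot as it stands. The module is installed in compiled form; this text tells all that it offers.
- The arm moves only by the tool carry_out, never from a script. Its argument "steps" is a list of rows, each a list of 7 numbers: the turn, a rotation vector about the world's x, y, z in degrees, then the shift along the world's x, y, z in cm, then the opening, from 0 (shut) to 1 (fully open). A call has 1 to 12 rows; each row is the pose to reach, as a shift and turn from the pose commanded when the call began; what a row does not reach only later rows make up. A row lasts 1/10 s, in which the tool goes at most 50 mm and 8.59 degrees, less where a joint would pass 70% of its speed; a pose out of reach is approached as far as the arm can. A call with a gripper value outside its range is refused whole. The fingers move at their own pace and stop on an object; "squeeze" is the grip in N (left out, the last holds). Time passes only in rows, so rows that repeat a pose let the fingers close. It gives the time, the measured TCP pose, the force, the opening and the grip force at its end, in the units of the state.
- ctrl.get_state(): the state, without advancing time (a new reading comes with each control period).
- ctrl.get_image(name): name is "side" or "top" or "wrist"; returns a dict with "pixels" (384x512x3 uint8, red, green, blue), "camera_matrix" (3x3 intrinsics, pixels), "cam_to_world" (4x4, takes a point from camera to world coordinates); the wrist camera has in their place "T_tool_cam" (4x4, takes a point from camera to tool coordinates, whose origin is the TCP and whose axes are the flange's). Camera axes: x right, y down, z forward; pixel columns grow to the right and rows downward; lengths in m; the calibration is good to about 2 mm. A picture is of the moment at which its call begins: read the wrist's pose just before it. There is no depth.
- ctrl.close_job(): hands the job in; it is judged then, once.
The state is a dict: "time": time; "joint_positions": joint angles; "qd": joint speeds; "joint_torque": joint torques, N m; "position": TCP position; "tool_rot": TCP orientation; "ft_force": force on the tool from outside, world axes, zero at the start; "torque": the same for the moment, N m; "grip_width": opening from 0.0 (shut) to 1.0 (fully open); "grip_force": force on a finger pad.
Only numpy, scipy, OpenCV 4.12 (cv2) and the standard library are available. Lean on these libraries where they do the work, as an engineer would, in place of code of your own. Each camera call takes 0.05 s, during which the arm holds its last target. There are 200 camera calls.

## Working session

There is one attempt and no reset: what is moved stays moved. The work goes in short steps, Python scripts to look and compute and a tool call to move; the robot and the scene stay as the last step left them, time stands still between calls to the robot, and variables do not carry over. Pictures are saved under pics/ and viewed, at most 10 in all, crops included, and the job is handed in when it is done.

Besides the shell and the picture viewer there is one more tool, called after ">>>" by a JSON object that holds its "method" and its "body", one argument or row to a line. carry_out: Moves the arm, as the interface text tells. Its arguments: {"type":"object","properties":{"steps":{"type":"array","items":{"type":"array","items":{"type":"number"}}},"squeeze":{"type":"number"}},"required":["steps"]}

```bash
mkdir -p pics; cat > h.py <<'E'
import numpy as np, cv2
from bench import ctrl
def save(n,f):
    d=ctrl.get_image(n); cv2.imwrite('pics/'+f+'.png',d['pixels'][:,:,::-1]); np.savez('pics/'+f+'.npz',**d); return d
def ray(d,u,v,z):
    K=np.array(d['camera_matrix']);T=np.array(d['cam_to_world'])
    r=T[:3,:3]@np.linalg.solve(K,[u,v,1.]);o=T[:3,3]
    return o+r*(z-o[2])/r[2]
def proj(d,p):
    K=np.array(d['camera_matrix']);T=np.linalg.inv(np.array(d['cam_to_world']))
    c=K@(T[:3,:3]@np.array(p)+T[:3,3]); return c[:2]/c[2]
E
python3 - <<'E'
from h import *
a=save('top','top0');b=save('side','side0')
cv2.imwrite('pics/both.png',cv2.resize(np.vstack([a['pixels'],b['pixels']])[:,:,::-1],None,fx=.78,fy=.78))
s=ctrl.get_state();print(s)
E
```

```text
{'time': 0.1, 'joint_positions': array([ 1.22508833,  0.32177223, -0.07008765,  1.45154124,  0.02259612,
        1.37082762, -0.05687216]), 'qd': array([ 0.00079484, -0.00134381,  0.00121704, -0.00368236,  0.00232324,
        0.00114108,  0.00191884]), 'joint_torque': array([-2.37652084e-04, -4.92572987e+01, -4.05902071e-01, -3.13401997e+01,
       -6.41928334e-02,  3.95245990e-02,  7.87042632e-05]), 'position': array([ 0.22864193, -0.60792335,  0.22156165]), 'tool_rot': array([-3.08918666e+00, -5.61923124e-01,  6.32067707e-04]), 'ft_force': array([-0.14658639,  0.72967744,  0.21393082]), 'torque': array([-0.04033802, -0.02137117,  0.01342828]), 'grip_force': 0.0, 'grip_width': 1.0025570779629254}
```

View pics/both.png

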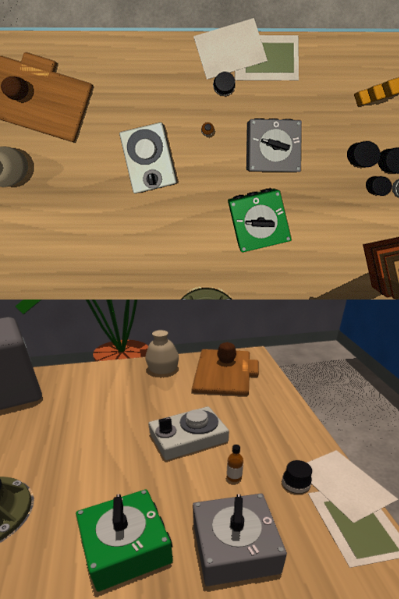

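The top view shows a grey box near (353,187) px full scale and a green look-alike near (333,282). The grey one fits the description; I'll confirm it in an enlarged crop with measurements.

```bash
python3 - <<'E'
from h import *
a=dict(np.load('pics/top0.npz'));b=dict(np.load('pics/side0.npz'))
p=a['pixels'][140:235,305:400,::-1];q=b['pixels'][240:370,240:370,::-1]
cv2.imwrite('pics/crop.png',np.hstack([cv2.resize(p,(400,400),interpolation=cv2.INTER_CUBIC),cv2.resize(q,(400,400),interpolation=cv2.INTER_CUBIC)]))
print(a['cam_to_world'].round(3),a['camera_matrix']); print(ray(a,353,187,.075))
# white marks in top
hsv=cv2.cvtColor(a['pixels'],cv2.COLOR_RGB2HSV)
m=((hsv[...,2]>215)&(hsv[...,1]<40)).astype(np.uint8);m[:, :305]=0;m[:140]=0;m[235:]=0;m[:,400:]=0
n,l,st,c=cv2.connectedComponentsWithStats(m)
for i in range(1,n): print(st[i],c[i].round(1),ray(a,*c[i],.0765).round(4))
E
```

```text
[[ 0.000e+00 -9.990e-01  3.700e-02  5.100e-01]
 [-1.000e+00 -1.000e-03 -8.000e-03  1.900e-02]
 [ 8.000e-03 -3.700e-02 -9.990e-01  1.126e+00]
 [ 0.000e+00  0.000e+00  0.000e+00  1.000e+00]] [[441.27751282   0.         259.2404808 ]
 [  0.         441.27751282 192.93143974]
 [  0.           0.           1.        ]]
[ 0.56338567 -0.21266422  0.075     ]
[351 158   1   1   1] [351. 158.] [ 0.6327 -0.2081  0.0765]
[351 160   1   1   1] [351. 160.] [ 0.6279 -0.208   0.0765]
[381 177   1   1   1] [381. 177.] [ 0.5873 -0.2795  0.0765]
[326 178   1   1   1] [326. 178.] [ 0.5848 -0.148   0.0765]
[376 178   1   1   1] [376. 178.] [ 0.5849 -0.2675  0.0765]
[382 181   1   1   1] [382. 181.] [ 0.5777 -0.2818  0.0765]
[378 182   1   1   1] [378. 182.] [ 0.5753 -0.2722  0.0765]
```

View pics/crop.png

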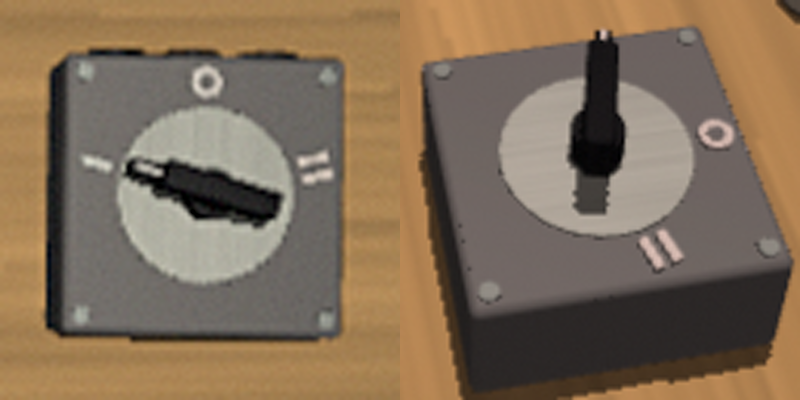

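The crop shows the grey box: single ridge at left (97,163), ring at top (207,82), double ridge at right (315,167), and the handle nose at the single ridge. Its shape, colour and mark layout fit the description; the green one is the look-alike. Next I measure the axis and bar.

```bash
python3 - <<'E'
from h import *
a=dict(np.load('pics/top0.npz'));b=dict(np.load('pics/side0.npz'))
S=8
def big(d,u0,v0,w): return cv2.resize(d['pixels'][v0:v0+w,u0:u0+w],None,fx=S,fy=S,interpolation=cv2.INTER_CUBIC)
def px(c,u0,v0): return (c[0]+.5)/S-.5+u0,(c[1]+.5)/S-.5+v0
im=big(a,305,140,95);hsv=cv2.cvtColor(im,cv2.COLOR_RGB2HSV)
print('disc hsv',hsv[240*2,190*2*1])
m=((hsv[...,2]>165)&(hsv[...,1]<35+10)).astype(np.uint8)
n,l,st,c=cv2.connectedComponentsWithStats(m)
pts=[]
for i in range(1,n):
    if st[i][4]>150: 
        u=px(c[i],305,140);print(st[i],np.round(u,1),ray(a,*u,.0765).round(4))
k=np.argmax(st[1:,4])+1
h=cv2.convexHull(np.argwhere(l==k)[:,::-1].astype(np.int32));(cc,r)=cv2.minEnclosingCircle(h)
e=cv2.fitEllipse(h);print('disc',ray(a,*px(cc,305,140),.076).round(4),ray(a,*px(e[0],305,140),.076).round(4),e)
# bar
g=(hsv[...,2]<45).astype(np.uint8)
yy,xx=np.mgrid[:760,:760]; g[(xx-cc[0])**2+(yy-cc[1])**2>(r*1.05)**2]=0
n,l,st,c2=cv2.connectedComponentsWithStats(g);k=np.argmax(st[1:,4])+1
h=cv2.convexHull(np.argwhere(l==k)[:,::-1].astype(np.int32));print('bar',st[k],cv2.minAreaRect(h))
box=cv2.boxPoints(cv2.minAreaRect(h))
for q in box: print(ray(a,*px(q,305,140),.127).round(4))
# top-surface: brightest band? box outline
q=cv2.inRange(hsv,(0,0,85),(180,60,130));
print('cam dist')
E
```

```text
disc hsv [ 30  19 179]
[153 124  19  18 218] [324.7 156.3] [ 0.6367 -0.1451  0.0765]
[ 367  125   56   60 1844] [353.7 158.9] [ 0.6306 -0.2144  0.0765]
[  224   206   330   330 56721] [352.9 186.4] [ 0.5648 -0.212   0.0765]
[566 289  57  28 823] [378.8 177.4] [ 0.5864 -0.2743  0.0765]
[158 297  54  28 836] [327.6 178.3] [ 0.5841 -0.1519  0.0765]
[265 313  40  19 301] [340.  179.8] [ 0.5806 -0.1815  0.0765]
[575 322  57  26 840] [380.  181.4] [ 0.5768 -0.2771  0.0765]
[145 588  17  22 230] [323.6 214.5] [ 0.4977 -0.1418  0.0765]
disc [ 0.5661 -0.2131  0.076 ] [ 0.566  -0.2128  0.076 ] ((388.7013854980469, 370.6046447753906), (325.37677001953125, 329.7855529785156), 124.33321380615234)
bar [  240   306   292   123 16515] ((381.3084411621094, 367.8725891113281), (296.3346862792969, 94.10096740722656), 12.380758285522461)
[ 0.56   -0.1554  0.127 ]
[ 0.5861 -0.1613  0.127 ]
[ 0.5681 -0.2435  0.127 ]
[ 0.542  -0.2375  0.127 ]
cam dist
```

>>> {"method": "carry_out", "body": {
  "steps": [
    [0, 0, 0, 2, 1, 3, 1],
    [0, 0, 5, 6, 4, 4, 1],
    [0, 0, 10, 10, 8, 4, 1],
    [0, 0, 18, 14, 12, 4, 1],
    [0, 0, 26, 18, 17, 4, 1],
    [0, 0, 34, 22, 22, 4, 1],
    [0, 0, 42, 25, 26, 3, 1],
    [0, 0, 48, 28, 30, 2, 1],
    [0, 0, 52, 31, 34, 1, 1],
    [0, 0, 54.4, 33, 37.5, 0, 1],
    [0, 0, 54.4, 33.7, 39.5, 0, 1],
    [0, 0, 54.4, 33.7, 39.5, 0, 1]
  ]
}}

```text
time: 1.3
position: [0.5684, -0.2039, 0.2213]
tool_rot: [-2.477, -1.925, -0.005]
ft_force: [0.2, 1.6, 0.5]
grip_width: 0.999
grip_force: 0.0
```

```bash
python3 - <<'E'
from h import *
from scipy.spatial.transform import Rotation as R
s=ctrl.get_state()
d=save('wrist','w1')
T=np.eye(4);T[:3,:3]=R.from_rotvec(s['tool_rot']).as_matrix();T[:3,3]=s['position']
d['cam_to_world']=T@np.array(d['T_tool_cam']);np.savez('pics/w1.npz',**d)
print(s['position'],s['joint_positions'].round(3),np.degrees(np.arctan2(T[1,1],T[0,1])),T[2,:3])
for p in [(.566,-.213,.127),(.566,-.213,.076),(.6306,-.2144,.0765)]: print(proj(d,p))
E
```

```text
[ 0.56839559 -0.20392957  0.22129022] [ 0.705  0.259 -0.48   1.558  0.116  1.355 -0.036] -14.31093320547625 [ 0.00540445 -0.00156759 -0.99998417]
[258.67357458 205.705573  ]
[258.78804061 188.70195775]
[327.42228578 173.5449482 ]
```

View pics/w1.png

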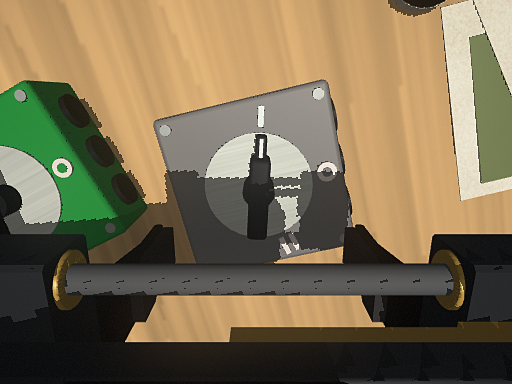

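The wrist view shows the bar from tail (257,238) to nose (262,138), with the ring at (327,172), so the axis agrees with the top view.

```bash
python3 - <<'E'
from h import *
d=dict(np.load('pics/w1.npz'))
hsv=cv2.cvtColor(d['pixels'],cv2.COLOR_RGB2HSV)
g=(hsv[...,2]<55).astype(np.uint8);g[:, :225]=0;g[:,295:]=0;g[:125]=0;g[245:]=0
n,l,st,c=cv2.connectedComponentsWithStats(g);k=np.argmax(st[1:,4])+1
for v in range(132,244,6):
    x=np.where(l[v]==k)[0]
    if len(x): print(v,x.min(),x.max(),ray(d,x.mean(),v,.127).round(4), round(np.ptp(x)/1,0))
for u,z in [((327,172),.0765),((261.5,117),.0765)]: print(ray(d,*u,z))
print(ray(d,262,136,.12),ray(d,257,239,.127))
E
```

```text
138 256 266 [ 0.5798 -0.1618  0.127 ] 10.0
144 256 266 [ 0.5792 -0.1662  0.127 ] 10.0
150 255 266 [ 0.5786 -0.1707  0.127 ] 11.0
156 252 268 [ 0.5769 -0.175   0.127 ] 16.0
162 250 269 [ 0.5754 -0.1794  0.127 ] 19.0
168 250 270 [ 0.5744 -0.1839  0.127 ] 20.0
174 250 269 [ 0.5718 -0.1881  0.127 ] 19.0
180 245 271 [ 0.5694 -0.1924  0.127 ] 26.0
186 244 273 [ 0.5698 -0.1974  0.127 ] 29.0
192 243 273 [ 0.5683 -0.202   0.127 ] 30.0
198 244 273 [ 0.5674 -0.2068  0.127 ] 29.0
204 248 268 [ 0.5658 -0.2115  0.127 ] 20.0
210 248 267 [ 0.5642 -0.2162  0.127 ] 19.0
216 248 267 [ 0.563  -0.2211  0.127 ] 19.0
222 248 267 [ 0.5617 -0.226   0.127 ] 19.0
228 247 266 [ 0.5597 -0.2308  0.127 ] 19.0
234 247 266 [ 0.5584 -0.2358  0.127 ] 19.0
[ 0.63050756 -0.21288155  0.0765    ]
[ 0.58443072 -0.15022427  0.0765    ]
[ 0.58171137 -0.16153188  0.12      ] [ 0.55770331 -0.24010451  0.127     ]
```

>>> {"method": "carry_out", "body": {
  "steps": [
    [0, 0, -1.5, -0.1, -0.4, 0, 1],
    [0, 0, -1.5, -0.2, -0.8, -3, 1],
    [0, 0, -1.5, -0.2, -0.8, -6, 1],
    [0, 0, -1.5, -0.2, -0.8, -9, 1],
    [0, 0, -1.5, -0.2, -0.8, -11, 1],
    [0, 0, -1.5, -0.2, -0.8, -12.1, 1],
    [0, 0, -1.5, -0.2, -0.8, -12.1, 0.4],
    [0, 0, -1.5, -0.2, -0.8, -12.1, 0.1],
    [0, 0, -1.5, -0.2, -0.8, -12.1, 0],
    [0, 0, -1.5, -0.2, -0.8, -12.1, 0],
    [0, 0, -1.5, -0.2, -0.8, -12.1, 0],
    [0, 0, -1.5, -0.2, -0.8, -12.1, 0]
  ],
  "squeeze": 25
}}

```text
time: 2.55
position: [0.5641, -0.2214, 0.1021]
tool_rot: [2.516, 1.88, 0.001]
ft_force: [0.0, -0.4, 0.5]
grip_width: 0.54
grip_force: 0.0
```

>>> {"method": "carry_out", "body": {
  "steps": [
    [0, 0, 0.5, 0.2, 0.9, -0.2, 0.5],
    [0, 0, 0.5, 0.2, 0.9, -0.2, 0],
    [0, 0, 0.5, 0.2, 0.9, -0.2, 0],
    [0, 0, 0.5, 0.2, 0.9, -0.2, 0],
    [0, 0, 0.5, 0.2, 0.9, -0.2, 0],
    [0, 0, 0.5, 0.2, 0.9, -0.2, 0],
    [0, 0, 0.5, 0.2, 0.9, -0.2, 0]
  ],
  "squeeze": 25
}}

```text
time: 3.25
position: [0.5657, -0.2126, 0.0996]
tool_rot: [2.509, 1.891, -0.0]
ft_force: [-0.6, 0.4, -0.1]
grip_width: 0.181
grip_force: 25.0
```

>>> {"method": "carry_out", "body": {
  "steps": [
    [0, 0, 0, 0, 0, -0.4, 0],
    [0, 0, 0, 0, 0, -0.75, 0],
    [0, 0, 0, 0, 0, -0.75, 0],
    [0, 0, 0, 0, 0, -0.75, 0]
  ],
  "squeeze": 30
}}

```text
time: 3.65
position: [0.5658, -0.2126, 0.0932]
tool_rot: [2.508, 1.89, -0.001]
ft_force: [-2.8, 1.4, 8.2]
grip_width: 0.179
grip_force: 30.0
```

>>> {"method": "carry_out", "body": {
  "steps": [
    [0, 0, 0, 0, 0, -0.2, 0],
    [0, 0, 0, 0, 0, -0.2, 0]
  ]
}}

```text
time: 3.85
position: [0.5658, -0.2127, 0.0914]
tool_rot: [2.508, 1.89, -0.001]
ft_force: [-5.0, 0.7, 9.2]
grip_width: 0.181
grip_force: 30.0
```

>>> {"method": "carry_out", "body": {
  "steps": [
    [0, 0, -4, 0, 0, 0, 0],
    [0, 0, -8, 0, 0, 0, 0],
    [0, 0, -12, 0, 0, 0, 0],
    [0, 0, -16, 0, 0, 0, 0],
    [0, 0, -20, 0, 0, 0, 0],
    [0, 0, -24, 0, 0, 0, 0],
    [0, 0, -24, 0, 0, 0, 0]
  ]
}}

```text
time: 4.55
position: [0.5654, -0.2123, 0.0914]
tool_rot: [2.848, 1.326, -0.002]
ft_force: [-5.7, 1.6, 9.3]
grip_width: 0.179
grip_force: 30.0
```

```bash
python3 - <<'E'
from h import *
s=ctrl.get_state();print(s['position'],s['ft_force'],s['torque'],2*np.degrees(np.arctan2(s['tool_rot'][1],s['tool_rot'][0])))
E
```

```text
[ 0.56536698 -0.21234745  0.09141371] [-5.70243504  1.55143014  9.33730016] [ 0.34114256  1.18185008 -0.02322527] 49.9238158898479
```

>>> {"method": "carry_out", "body": {
  "steps": [
    [0, 0, -5, -0.1, 0, 0, 0],
    [0, 0, -10, -0.1, 0, 0, 0],
    [0, 0, -15, -0.1, 0, 0, 0],
    [0, 0, -20, -0.1, 0, 0, 0],
    [0, 0, -25, -0.1, 0, 0, 0],
    [0, 0, -30, -0.1, 0, 0, 0],
    [0, 0, -30, -0.1, 0, 0.1, 0],
    [0, 0, -30, -0.1, 0, 0.2, 0],
    [0, 0, -30, -0.1, 0, 0.2, 0]
  ]
}}

```text
time: 5.45
position: [0.5649, -0.2118, 0.0934]
tool_rot: [-3.093, -0.546, -0.0]
ft_force: [-3.2, 2.1, 8.2]
grip_width: 0.184
grip_force: 30.0
```

```bash
cat > st.py <<'E'
from h import *
s=ctrl.get_state();print(s['position'].round(4),s['ft_force'].round(1),s['torque'].round(2),'nose',2*np.degrees(np.arctan2(s['tool_rot'][1],s['tool_rot'][0])).round(1),s['joint_positions'][6].round(2))
E
python3 st.py
```

```text
[ 0.5649 -0.2118  0.0934] [-3.2  2.1  8.2] [0.45 0.77 0.05] nose -340.0 -0.99
```

>>> {"method": "carry_out", "body": {
  "steps": [
    [0, 0, 0, 0, 0, 0.1, 0],
    [0, 0, 0, 0, 0, 0.2, 0],
    [0, 0, 0, 0, 0, 0.2, 0]
  ]
}}

```text
time: 5.75
position: [0.5649, -0.2118, 0.0945]
tool_rot: [-3.093, -0.546, 0.0]
ft_force: [-2.0, 2.3, 7.0]
grip_width: 0.183
grip_force: 30.0
```

>>> {"method": "carry_out", "body": {
  "steps": [
    [0, 0, 0, 0, 0, 0.1, 0],
    [0, 0, 0, 0, 0, 0.2, 0],
    [0, 0, 0, 0, 0, 0.2, 0],
    [0, 0, 0, 0, 0, 0.2, 0]
  ]
}}

```text
time: 6.15
position: [0.5648, -0.2118, 0.0947]
tool_rot: [-3.093, -0.546, 0.001]
ft_force: [4.1, 0.6, -9.4]
grip_width: 0.184
grip_force: 30.0
```

>>> {"method": "carry_out", "body": {
  "steps": [
    [0, 0, 0, 0, 0, -0.1, 0],
    [0, 0, -2, 0, 0, -0.1, 0],
    [0, 0, -4, 0, 0, -0.1, 0],
    [0, 0, -4, 0, 0, -0.1, 0]
  ]
}}

```text
time: 6.55
position: [0.5647, -0.2118, 0.0947]
tool_rot: [-3.11, -0.44, 0.001]
ft_force: [1.8, 2.2, -6.5]
grip_width: 0.18
grip_force: 30.0
```

```bash
python3 st.py
```

```text
[ 0.5647 -0.2118  0.0947] [ 1.8  2.2 -6.5] [ 0.45 -0.54  0.28] nose -344.0 -1.06
```

>>> {"method": "carry_out", "body": {
  "steps": [
    [0, 0, -1.5, 0, 0, 0, 0],
    [0, 0, -3, 0, 0, 0, 0],
    [0, 0, -3, 0, 0, 0, 0]
  ]
}}

```text
time: 6.85
position: [0.5646, -0.2118, 0.0946]
tool_rot: [-3.121, -0.356, 0.001]
ft_force: [3.0, 3.2, -8.4]
grip_width: 0.186
grip_force: 30.0
```

>>> {"method": "carry_out", "body": {
  "steps": [
    [0, 0, -1.5, 0, 0, 0, 0],
    [0, 0, -3, 0, 0, 0, 0],
    [0, 0, -3, 0, 0, 0, 0]
  ]
}}

```text
time: 7.15
position: [0.5646, -0.2117, 0.0947]
tool_rot: [-3.129, -0.273, 0.001]
ft_force: [2.6, 4.4, -8.9]
grip_width: 0.18
grip_force: 30.0
```

Nose at about 10°, and it is still resting on the ledge. I'll keep feeling.

>>> {"method": "carry_out", "body": {
  "steps": [
    [0, 0, -1.5, 0, 0, 0, 0],
    [0, 0, -3, 0, 0, 0, 0],
    [0, 0, -3, 0, 0, 0, 0]
  ]
}}

```text
time: 7.45
position: [0.5646, -0.2117, 0.0947]
tool_rot: [-3.135, -0.19, 0.001]
ft_force: [2.2, 4.7, -10.2]
grip_width: 0.184
grip_force: 30.0
```

>>> {"method": "carry_out", "body": {
  "steps": [
    [0, 0, -1.5, 0, 0, 0, 0],
    [0, 0, -3, 0, 0, 0, 0],
    [0, 0, -3, 0, 0, 0, 0]
  ]
}}

```text
time: 7.75
position: [0.5646, -0.2116, 0.0947]
tool_rot: [-3.139, -0.108, 0.001]
ft_force: [1.4, 5.0, -11.0]
grip_width: 0.181
grip_force: 30.0
```

>>> {"method": "carry_out", "body": {
  "steps": [
    [0, 0, -1.5, 0, 0, -0.05, 0],
    [0, 0, -3, 0, 0, -0.05, 0],
    [0, 0, -3, 0, 0, -0.05, 0]
  ]
}}

```text
time: 8.05
position: [0.5646, -0.2115, 0.0947]
tool_rot: [-3.14, -0.026, 0.001]
ft_force: [1.3, 4.9, -7.2]
grip_width: 0.178
grip_force: 30.0
```

>>> {"method": "carry_out", "body": {
  "steps": [
    [0, 0, -1.5, 0, 0, 0, 0],
    [0, 0, -3, 0, 0, 0, 0],
    [0, 0, -3, 0, 0, 0, 0]
  ]
}}

```text
time: 8.35
position: [0.5646, -0.2115, 0.0947]
tool_rot: [-3.14, 0.056, 0.001]
ft_force: [1.5, 5.7, -7.6]
grip_width: 0.181
grip_force: 30.0
```

Nose at about -2°. Continuing.

>>> {"method": "carry_out", "body": {
  "steps": [
    [0, 0, -1.5, 0, 0, 0, 0],
    [0, 0, -3, 0, 0, 0, 0],
    [0, 0, -3, 0, 0, 0, 0]
  ]
}}

```text
time: 8.65
position: [0.5646, -0.2114, 0.0947]
tool_rot: [-3.137, 0.138, 0.001]
ft_force: [0.6, 5.1, -6.9]
grip_width: 0.184
grip_force: 30.0
```

>>> {"method": "carry_out", "body": {
  "steps": [
    [0, 0, -1.5, 0, 0, 0, 0],
    [0, 0, -3, 0, 0, 0, 0],
    [0, 0, -3, 0, 0, 0, 0]
  ]
}}

```text
time: 8.95
position: [0.5646, -0.2113, 0.0948]
tool_rot: [-3.133, 0.22, 0.002]
ft_force: [1.3, 6.3, -6.4]
grip_width: 0.185
grip_force: 30.0
```

>>> {"method": "carry_out", "body": {
  "steps": [
    [0, 0, -1.5, 0, 0, 0, 0],
    [0, 0, -3, 0, 0, 0, 0],
    [0, 0, -3, 0, 0, 0, 0]
  ]
}}

```text
time: 9.25
position: [0.5648, -0.2113, 0.0971]
tool_rot: [-3.126, 0.304, 0.001]
ft_force: [-4.1, 7.5, 6.1]
grip_width: 0.18
grip_force: 30.0
```

```bash
python3 st.py
```

```text
[ 0.5648 -0.2113  0.0971] [-4.1  7.5  6.1] [ 1.79  0.96 -0.01] nose 348.8 -1.51
```

>>> {"method": "carry_out", "body": {
  "steps": [
    [0, 0, -1, 0, 0, 0.2, 0],
    [0, 0, -1, 0, 0, 0.4, 0],
    [0, 0, -1, 0, 0, 0.4, 0]
  ]
}}

```text
time: 9.55
position: [0.5647, -0.2113, 0.0996]
tool_rot: [-3.123, 0.331, 0.001]
ft_force: [-0.2, 5.9, -2.3]
grip_width: 0.183
grip_force: 30.0
```

```bash
python3 st.py
```

```text
[ 0.5647 -0.2113  0.0996] [-0.2  5.9 -2.3] [ 1.62  0.2  -0.01] nose 348.0 -1.53
```

>>> {"method": "carry_out", "body": {
  "steps": [
    [0, 0, 0, 0, 0, 0, 0.5],
    [0, 0, 0, 0, 0, 0, 0.8],
    [0, 0, 0, 0, 0, 0, 0.8],
    [0, 0, 0, 0, 0, 0, 0.8],
    [0, 0, 0, 0, 0, 1, 0.8],
    [0, 0, 0, 0, 0, 4, 1],
    [0, 0, 0, 0, 0, 8, 1],
    [0, 0, 8, 0, 0, 9, 1],
    [0, 0, 16, 0, 0, 9, 1],
    [0, 0, 24, 0, 0, 9, 1],
    [0, 0, 32, 0, 0, 9, 1],
    [0, 0, 40, 0, 0, 9, 1]
  ]
}}

```text
time: 10.75
position: [0.565, -0.2129, 0.1897]
tool_rot: [3.045, 0.768, 0.001]
ft_force: [0.4, -0.4, -0.0]
grip_width: 0.989
grip_force: 0.0
```

>>> {"method": "carry_out", "body": {
  "steps": [
    [0, 0, 8, 0, 0, 0, 1],
    [0, 0, 16, 0, 0, 0, 1],
    [0, 0, 24, 0, 0, 0, 1],
    [0, 0, 32, 0, 0, 0, 1],
    [0, 0, 40, 0, 0, 0, 1],
    [0, 0, 48, 0, 0, 0, 1],
    [0, 0, 56, 0, 0, 0, 1],
    [0, 0, 64, 0, 0, 0, 1],
    [0, 0, 72, 0, 0, 0, 1],
    [0, 0, 80, 0, 0, 0, 1],
    [0, 0, 80, 0, 0, 0, 1],
    [0, 0, 80, 0, 0, 0, 1]
  ]
}}

```text
time: 11.95
position: [0.5649, -0.2128, 0.1892]
tool_rot: [1.851, 2.538, -0.0]
ft_force: [0.0, 0.4, -0.5]
grip_width: 1.002
grip_force: 0.0
```

>>> {"method": "carry_out", "body": {
  "steps": [
    [0, 0, 8, 0, 0, 0, 1],
    [0, 0, 16, 0, 0, 0, 1],
    [0, 0, 24, 0, 0, 0, 1],
    [0, 0, 32, 0, 0, 0, 1],
    [0, 0, 40, 0, 0, 0, 1],
    [0, 0, 48, 0, 0, 0, 1],
    [0, 0, 56, 0, 0, 0, 1],
    [0, 0, 60, 0, 0, 0, 1],
    [0, 0, 60, 0, 0, 0, 1],
    [0, 0, 60, 0, 0, 0, 1]
  ]
}}

```text
time: 12.95
position: [0.5648, -0.2125, 0.1888]
tool_rot: [0.333, 3.124, -0.0]
ft_force: [0.5, 0.8, -0.0]
grip_width: 1.003
grip_force: 0.0
```

```bash
python3 st.py; python3 -c "
from h import *
a=save('side','s2');w=save('wrist','w2')
q=a['pixels'][240:370,240:370,::-1]
cv2.imwrite('pics/c2.png',np.hstack([cv2.resize(q,(384,384),interpolation=cv2.INTER_CUBIC),w['pixels'][:,60:460,::-1]]))"
```

```text
[ 0.5648 -0.2125  0.1888] [ 0.5  0.8 -0. ] [ 0.11 -0.12 -0.04] nose 167.8 1.54
```

View pics/c2.png

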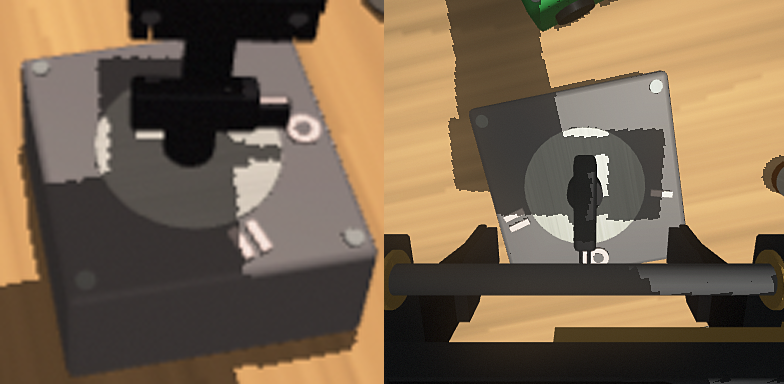

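The handle stands up at the ring, nose slightly past it towards the double ridge (side crop (275,108), ring (303,128)); the gripper is in line with the bar. More than 2 s have passed latched. Now the second leg.

>>> {"method": "carry_out", "body": {
  "steps": [
    [0, 0, 0, 0, 0, -3, 1],
    [0, 0, 0, 0, 0, -6, 1],
    [0, 0, 0, 0, 0, -8, 1],
    [0, 0, 0, 0, 0, -8.9, 1],
    [0, 0, 0, 0, 0, -8.9, 0.4],
    [0, 0, 0, 0, 0, -8.9, 0],
    [0, 0, 0, 0, 0, -8.9, 0],
    [0, 0, 0, 0, 0, -8.9, 0],
    [0, 0, 0, 0, 0, -8.9, 0],
    [0, 0, 0, 0, 0, -8.9, 0],
    [0, 0, 0, 0, 0, -8.9, 0],
    [0, 0, 0, 0, 0, -8.9, 0]
  ],
  "squeeze": 30
}}

```text
time: 14.25
position: [0.5648, -0.2124, 0.0996]
tool_rot: [0.328, 3.124, 0.0]
ft_force: [-0.5, 0.2, -0.3]
grip_width: 0.353
grip_force: 0.0
```

>>> {"method": "carry_out", "body": {
  "steps": [
    [0, 0, 0, 0, 0, -0.4, 0],
    [0, 0, 0, 0, 0, -0.8, 0],
    [0, 0, 0, 0, 0, -0.95, 0],
    [0, 0, 0, 0, 0, -0.95, 0],
    [0, 0, 0, 0, 0, -0.95, 0]
  ]
}}

```text
time: 14.75
position: [0.5656, -0.2112, 0.091]
tool_rot: [0.327, 3.124, 0.002]
ft_force: [-1.0, 2.9, 7.0]
grip_width: 0.179
grip_force: 32.4
```

```bash
python3 st.py
```

```text
[ 0.5656 -0.2112  0.091 ] [-1.   2.9  7. ] [ 0.72  0.14 -0.06] nose 168.0 1.5
```

The fingers closed during the press, so the handle is probably less depressed than I commanded. Pressing further.

>>> {"method": "carry_out", "body": {
  "steps": [
    [0, 0, 0, 0, 0, -0.2, 0],
    [0, 0, 0, 0, 0, -0.3, 0],
    [0, 0, 0, 0, 0, -0.3, 0],
    [0, 0, 0, 0, 0, -0.3, 0]
  ]
}}

```text
time: 15.15
position: [0.5656, -0.2113, 0.0883]
tool_rot: [0.327, 3.124, 0.001]
ft_force: [-1.7, 3.8, 9.0]
grip_width: 0.182
grip_force: 32.9
```

>>> {"method": "carry_out", "body": {
  "steps": [
    [0, 0, -3, 0, 0, 0, 0],
    [0, 0, -6, 0, 0, 0, 0],
    [0, 0, -6, 0, 0, 0, 0]
  ]
}}

```text
time: 15.45
position: [0.5656, -0.2112, 0.0884]
tool_rot: [0.491, 3.102, 0.001]
ft_force: [-2.5, 3.3, 9.4]
grip_width: 0.176
grip_force: 33.1
```

```bash
python3 st.py
```

```text
[ 0.5656 -0.2112  0.0884] [-2.5  3.3  9.4] [ 0.71  0.33 -0.02] nose 162.0 1.4
```

>>> {"method": "carry_out", "body": {
  "steps": [
    [0, 0, -6, 0, 0, 0, 0],
    [0, 0, -13, 0, 0, 0, 0],
    [0, 0, -20, 0, 0, 0, 0],
    [0, 0, -27, 0, 0, 0, 0],
    [0, 0, -34, 0, 0, 0, 0],
    [0, 0, -41, 0, 0, 0, 0],
    [0, 0, -48, 0, 0, 0, 0],
    [0, 0, -55, 0, 0, 0, 0],
    [0, 0, -57, 0, 0, 0, 0],
    [0, 0, -57, 0, 0, 0.2, 0],
    [0, 0, -57, 0, 0, 0.3, 0],
    [0, 0, -57, 0, 0, 0.3, 0]
  ]
}}

```text
time: 16.65
position: [0.5659, -0.2108, 0.0905]
tool_rot: [1.91, 2.493, 0.004]
ft_force: [1.6, 5.4, 4.0]
grip_width: 0.181
grip_force: 32.3
```

>>> {"method": "carry_out", "body": {
  "steps": [
    [0, 0, 0, 0, 0, 0.1, 0],
    [0, 0, 0, 0, 0, 0.1, 0]
  ]
}}

```text
time: 16.85
position: [0.5659, -0.2108, 0.0905]
tool_rot: [1.911, 2.494, 0.004]
ft_force: [4.2, 4.6, 0.1]
grip_width: 0.187
grip_force: 31.7
```

```bash
python3 st.py
```

```text
[ 0.5659 -0.2108  0.0905] [4.2 4.6 0.1] [ 0.89 -0.96 -0.1 ] nose 105.0 0.46
```

>>> {"method": "carry_out", "body": {
  "steps": [
    [0, 0, -2, 0, 0, 0.05, 0],
    [0, 0, -4, 0, 0, 0.05, 0],
    [0, 0, -4, 0, 0, 0.05, 0]
  ]
}}

```text
time: 17.15
position: [0.5659, -0.2108, 0.0906]
tool_rot: [1.996, 2.426, 0.004]
ft_force: [4.0, 4.4, -2.9]
grip_width: 0.187
grip_force: 32.1
```

>>> {"method": "carry_out", "body": {
  "steps": [
    [0, 0, -1.5, 0, 0, 0, 0],
    [0, 0, -3, 0, 0, 0, 0],
    [0, 0, -3, 0, 0, 0, 0]
  ]
}}

```text
time: 17.45
position: [0.5659, -0.2108, 0.0906]
tool_rot: [2.058, 2.373, 0.004]
ft_force: [4.9, 3.8, -2.3]
grip_width: 0.182
grip_force: 32.1
```

>>> {"method": "carry_out", "body": {
  "steps": [
    [0, 0, -1, 0, 0, 0, 0],
    [0, 0, -2, 0, 0, 0, 0],
    [0, 0, -2, 0, 0, 0, 0]
  ]
}}

```text
time: 17.75
position: [0.5659, -0.2108, 0.0907]
tool_rot: [2.099, 2.337, 0.004]
ft_force: [4.1, 4.5, -2.3]
grip_width: 0.182
grip_force: 32.1
```

Nose at about -84°; the slot should begin about here.

>>> {"method": "carry_out", "body": {
  "steps": [
    [0, 0, -1, 0, 0, 0, 0],
    [0, 0, -2, 0, 0, 0, 0],
    [0, 0, -2, 0, 0, 0, 0]
  ]
}}

```text
time: 18.05
position: [0.566, -0.2109, 0.0921]
tool_rot: [2.141, 2.299, 0.004]
ft_force: [0.9, 5.2, 5.4]
grip_width: 0.181
grip_force: 32.4
```

```bash
python3 st.py
```

```text
[ 0.566  -0.2109  0.0921] [0.9 5.2 5.4] [ 1.08 -0.34  0.04] nose 94.0 0.28
```

It popped at -86°. I go 1.5° deeper into the slot, let it rise, release and retreat.

>>> {"method": "carry_out", "body": {
  "steps": [
    [0, 0, -1.5, 0, 0, 0.2, 0],
    [0, 0, -1.5, 0, 0, 0.4, 0],
    [0, 0, -1.5, 0, 0, 0.5, 0],
    [0, 0, -1.5, 0, 0, 0.5, 0]
  ]
}}

```text
time: 18.45
position: [0.5659, -0.2109, 0.0955]
tool_rot: [2.171, 2.271, 0.004]
ft_force: [4.7, 3.3, -3.1]
grip_width: 0.182
grip_force: 30.6
```

>>> {"method": "carry_out", "body": {
  "steps": [
    [0, 0, 0, 0, 0, 0, 0.5],
    [0, 0, 0, 0, 0, 0, 0.8],
    [0, 0, 0, 0, 0, 0, 0.8],
    [0, 0, 0, 0, 0, 0, 0.8],
    [0, 0, 0, 0, 0, 1, 0.8],
    [0, 0, 0, 0, 0, 4, 1],
    [0, 0, 0, 0, 0, 8, 1],
    [0, 0, 0, -3, 0, 12, 1],
    [0, 0, 0, -7, -3, 14, 1],
    [0, 0, 0, -10, -6, 14, 1],
    [0, 0, 0, -10, -6, 14, 1],
    [0, 0, 0, -10, -6, 14, 1]
  ]
}}

```text
time: 19.65
position: [0.4641, -0.2735, 0.2376]
tool_rot: [2.175, 2.265, 0.0]
ft_force: [1.0, 0.3, 0.3]
grip_width: 0.995
grip_force: 0.0
```

```bash
python3 st.py; python3 -c "
from h import *
a=save('side','s3');w=save('top','t3')
q=a['pixels'][210:370,220:380,::-1];p=w['pixels'][130:240,300:410,::-1]
cv2.imwrite('pics/c3.png',np.hstack([cv2.resize(q,(400,400),interpolation=cv2.INTER_CUBIC),cv2.resize(p,(400,400),interpolation=cv2.INTER_CUBIC)]))"
```

```text
[ 0.4641 -0.2735  0.2376] [1.  0.3 0.3] [ 0.01 -0.13 -0.03] nose 92.4 0.5
```

View pics/c3.png

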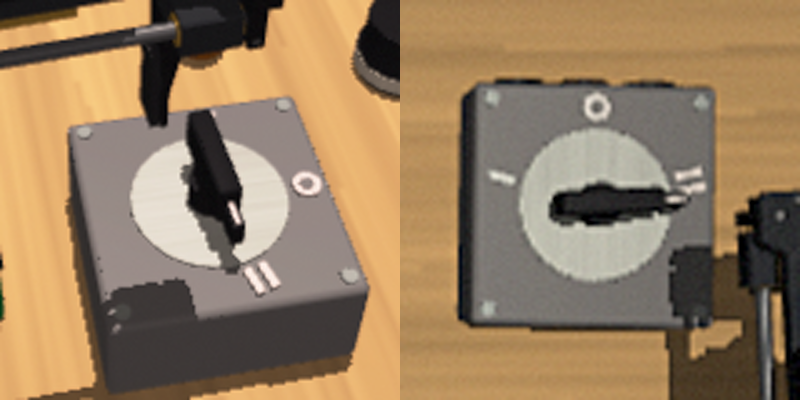

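The nose sits just past the double ridge (top crop (685,198), ridge (690,180)). The handle rose the full 5 mm from the ledge, and the gripper is clear.

```bash
python3 -c "
from h import *
print(ctrl.close_job())"
```

```text
the job is handed in; nothing more can be done
None
```

The changeover box is switched from mains to battery and handed in at about 20 s: the handle popped up latched at off for over 2 s, then latched again about 0.2 rad past the double-ridge mark. I moved only the grey box's handle.

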